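# Pinch-test rubber buffers and bin the soft ones

### The job

Two of the four rubber buffers on the grey mat have gone soft, and only squeezing tells which: pinch them gently end to end between the fingers, no harder than about 40 N on each finger, and put the two soft ones into the big yellow open-fronted bin. Leave the two firm ones standing at their places, and do not disturb the other things on the bench.

Things in the scene. Friction and masses are not known exactly. Their poses are not given: they have to be found in the camera images.
- place_1 (a point): centre, on the mat's surface, of one of the four marked places on the grey mat. Its axes are the mat's; z up. A rubber buffer stands here at the start, its middle 20 mm above this point, off by up to 8 mm along x and 6 mm along y and turned by up to 0.12 rad. Seen with the robot's side to the bottom: place 1 is near right, 2 near left, 3 far right, 4 far left, 150 x 210 mm apart.
- place_2 (a point): the same for place 2. The four buffers look alike: a round black rubber core, 34 mm thick at its ends, between two plain square steel end plates, 40 x 40 mm and 5 mm thick, that stand on their lower edges. 54 mm long from outer face to outer face, along the y axis of the place; about 0.18 kg.
- place_3 (a point): the same for place 3. How buffers behave: pinched across their two plates (along y), a firm one gives about 0.8 mm per 10 N of pinch, a soft one about 6 mm per 10 N and 16 mm at most; both spring back. Two of the four are soft; it differs each time which.
- place_4 (a point): the same for place 4.
- reject_bin: the big yellow stacking bin standing on the bench, fixed: 210 mm long (its x), 160 mm wide (its y), walls and floor 5 mm thick. Back and side walls 75 mm high; the front wall (at -x) and the front 63 mm of the side walls are only 34 mm high. Origin: centre of its underside (inner floor 5 mm above it). The three small yellow bins at the back are not meant.
- tape_roll: small white roll of tape lying flat on the mat, 40 mm across, 24 mm hole, 18 mm high; origin: centre of its underside. A bystander, to be left alone.
- anchor_jar: small jar with a white cap on the mat, 36 mm across, 45 mm high; origin: centre of its underside. A bystander, to be left alone.
- coupler: plain steel cylinder standing upright on the mat, 20 mm across, 30 mm high; origin: centre of its underside. A bystander, to be left alone.
- marker: black marker pen lying on the bench beyond the mat, along its x, 16 mm thick, 110 mm long; origin: centre of its underside. A bystander, to be left alone.
- spanner: steel spanner lying flat along its x beyond the mat; origin: centre of its underside. A bystander, to be left alone.

How it is judged (in metres and radians):
At the end, for the whole second after the job is handed in: The two soft buffers lie inside the big bin, either way up (the centres of their end plates within its walls and below its rim); the two firm ones stand upright (within 0.15 rad), within 40 mm of where they started (x of mount_soft_1_c0 in the frame of reject_bin between -0.1 and 0.1 m and y of mount_soft_1_c0 in the frame of reject_bin between -0.075 and 0.075 m and z of mount_soft_1_c0 in the frame of reject_bin between 0 and 0.075 m and x of mount_soft_2_c0 in the frame of reject_bin between -0.1 and 0.1 m and y of mount_soft_2_c0 in the frame of reject_bin between -0.075 and 0.075 m and z of mount_soft_2_c0 in the frame of reject_bin between 0 and 0.075 m and distance of each of mount_firm_1_c0, mount_firm_2_c0 from where it was at the start of the episode below 0.04 m and angle between each of mount_firm_1_c0, mount_firm_2_c0's own z axis and vertical below 0.15 rad); the robot touches nothing.
It fails at once if a buffer, or anything else, is pinched harder than about 40 N on each finger (88 N summed over both fingers) (contact force between the fingers and anything else above 88 N).
It fails at once if another thing on the bench is shifted by more than 30 mm (distance of any of tape_roll, anchor_jar, coupler, marker, spanner from where it was at the start of the episode above 0.03 m).
It also fails if it takes over 64 s, if anything falls off the work surface, if the arm or the gripper's body presses on something with over 40 N, if the wrist force passes 120 N, or if a joint passes its speed limit or range.

### The arm

A 6-joint arm with a two-finger parallel gripper is mounted at the origin on the work surface. World frame = base frame: x ahead of the robot, y to its left, z up, the work surface at z = 0. Lengths are in mm, angles in rad, forces in N, time in s.
With the tool pointing down it reaches from about 300 to 775 mm from the base axis. Payload 14.6 kg.
Tool frame: the origin (TCP) lies on the centre line of the jaws, within the pads' length; the fingertips stand 19 mm ahead of it and the grasp point (between the pads) is the TCP (bot.tip_reach is the distance from the TCP to the fingertips, in mm); z points along the fingers, y is the line along which they close (so a half turn about z gives the same grasp; the last joint's range is limited). The gripper opens to 85 mm and grips with 20 to 120 N. Pads are 22 mm wide; open, the fingers measure 114 mm over their backs; the gripper's body (76 mm by 85 mm) begins 54 mm behind the grasp point. The pads swing forward as they close: fully open they stand 13 mm farther back than shut.
Start: joints at [-1.23, 0.3, 1.521, -0, 1.321, -0.067], TCP at [218.117, -504.891, 250.281] pointing down, gripper open.
Joint ranges: [-3.03, 3.03], [-0.79, 2.21], [0.23, 2.52], [-1.04, 4.18], [0, 3.07], [-2.55, 2.55]. Speed limits (rad/s): [2.22, 2.22, 2.57, 3.14, 3.14, 3.14].

### API

Orientations are given as a unit quaternion [w, x, y, z].
In Python, from rig import bot gives the robot as it stands. Calls block until the motion is done:
- bot.move_to(position, orientation): joint-space move of the TCP to a pose.
- bot.servo_line(position, attitude=None, speed=150, until_force=None): straight line of the TCP; attitude=None keeps the orientation; speed is the mean speed in mm/s. With until_force (N) it stops when the force on the tool has changed by that much, and returns True; else False.
- bot.move_joints(angles): joint-space move.
- bot.move_gripper(opening, grip_force=None): finger opening in mm; grip_force is the grip in N (None keeps the last); returns when the fingers have stopped.
- bot.dwell(seconds).
- bot.ik(position, orientation): joint angles nearest the present ones, or None.
- bot.read_state(): the state.
- bot.read_camera(name): name is "scene" or "top"; returns a dict with "image" (384x512x3 uint8, blue, green, red), "depth" (384x512 float32, mm along the optical axis (not along the pixel's ray), 0 where there is no reading), "fovy" (degrees; the focal length in pixels is half the picture's height over the tangent of half this angle, whatever the lens; pixels are square), "cx", "cy" (the principal point, pixels), "eye" and "attitude" of the camera in the world. Camera axes: x right, y down, z forward; pixel columns grow to the right and rows downward; lengths in mm; the calibration is good to about 2 mm. A picture is of the moment at which its call begins.
A pose or a line that the arm cannot do raises bot.MotionError and nothing moves.
- bot.finish_job(): hands the job in; it is judged then, once.
The state is a dict: "clock": time; "joint_positions": joint angles; "qvel": joint speeds; "effort": joint torques, N m; "ee_pos": TCP position; "tool_rot": TCP orientation; "ft_force": force on the tool from outside, world axes, zero at the start; "moment": the same for the moment, N m; "grip_width": finger opening in mm; "grip_force": force on a finger pad.
Only numpy, scipy, OpenCV 4.12 (cv2) and the standard library are available. Lean on these libraries where they do the work, as an engineer would, in place of code of your own. Each camera call takes 0.05 s, during which the arm holds its last target. There are 200 camera calls.

## Working session

There is one attempt and no reset: what is moved stays moved. The work goes in short steps, each a Python script; the robot and the scene stay as the last script left them, time stands still between calls to the robot, and variables do not carry over. Pictures are saved under pics/ and viewed, at most 10 in all, crops included, and the job is handed in when it is done.

```bash
mkdir -p pics
cat > h.py <<'E'
import numpy as np, cv2
from rig import bot
from scipy.spatial.transform import Rotation as R
def cam(n):
    c=bot.read_camera(n); return c
def rot(q): return R.from_quat([q[1],q[2],q[3],q[0]]).as_matrix()
def cloud(c):
    h,w=c['depth'].shape; f=h/2/np.tan(np.radians(c['fovy'])/2)
    u,v=np.meshgrid(np.arange(w),np.arange(h)); d=c['depth']
    p=np.stack([(u-c['cx'])/f*d,(v-c['cy'])/f*d,d],-1)
    return p@rot(c['attitude']).T+np.array(c['eye'])
E
python3 - <<'E'
from h import *
for n in('scene','top'):
    c=cam(n); cv2.imwrite(f'pics/{n}.png',c['image']); np.savez(f'{n}.npz',P=cloud(c),I=c['image'],D=c['depth'])
    print(n,c['eye'],c['attitude'],c['fovy'],(c['depth']>0).mean())
print(bot.read_state())
E
```

```text
scene [1190.01730729   18.6419202   645.51916697] [-0.24516207  0.6464324   0.67065047 -0.2687911 ] 49.92480955489022 0.9960784912109375
top [ 402.47007523  -29.8811114  1097.17478271] [ 0.06872877 -0.68223039  0.72422875 -0.07301212] 47.54484619458078 0.9959462483723959
{'clock': 0.1, 'joint_positions': array([-1.22961015e+00,  3.00444590e-01,  1.52155249e+00,  1.01469164e-05,
        1.32068570e+00, -6.66411095e-02]), 'qvel': array([-8.57662545e-04, -2.28550401e-03, -2.33669399e-03, -5.85500356e-05,
       -8.67601417e-04,  5.32961730e-04]), 'effort': array([ 1.55461843e-03, -5.44378030e+01, -3.62370944e+01, -8.69793598e-05,
        3.08539406e-03, -5.96575001e-05]), 'ee_pos': array([ 218.05087478, -504.71390047,  249.74793602]), 'tool_rot': array([-5.40607770e-04,  9.79281663e-01,  2.02502167e-01, -6.97186869e-05]), 'ft_force': array([ 0.74183389,  0.05325631, -0.57257936]), 'moment': array([ 0.01757325,  0.03128533, -0.01366964]), 'grip_force': 0.0, 'grip_width': 85.4266629013274}
```

View pics/top.png

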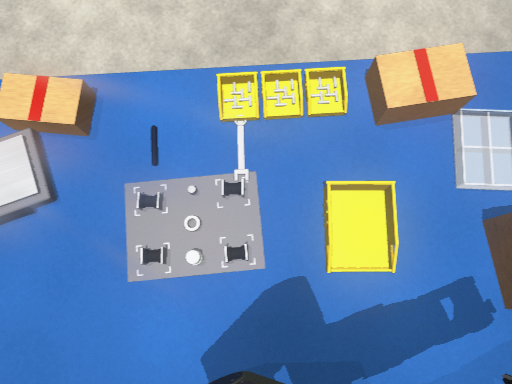

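View pics/scene.png

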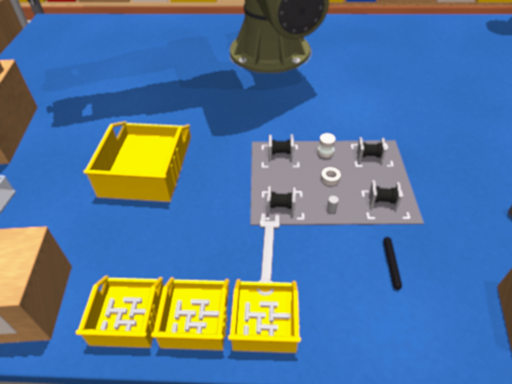

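Run:
```python
from h import *
z=np.load('top.npz');P,I=z['P'],z['I'].astype(int)
print('mat z',P[220:250,170:180,2].mean(), 'bench z',P[300,150])
for n,(u,v) in {4:(149,201),3:(233,188),2:(152,256),1:(236,253)}.items():
    s=np.zeros(P.shape[:2],bool); s[v-17:v+18,u-20:u+21]=1
    for src in ('top',):
        dark=(I.max(-1)<75)&s&(P[...,2]>15)
        plates=s&(P[...,2]>25)&(I.max(-1)<200)
        q=P[plates][:,:2]; 
        r=cv2.minAreaRect(q.astype(np.float32)); b=cv2.boxPoints(r)
        e=[b[1]-b[0],b[2]-b[1]]; l=max(e,key=np.linalg.norm); l=l*np.sign(l[1])
        print(n,'c',np.round(r[0],1),'size',np.round(r[1],1),'yaw',round(float(np.arctan2(-l[0],l[1])),3),plates.sum(), 'zmax',P[plates][:,2].max(),'core c',P[dark][:,:2].mean(0).round(1))
B=(I[...,2]>150)&(I[...,1]>150)&(I[...,0]<90)
B[:,:315]=0;B[:150]=0;B[285:]=0
for lo,hi in((60,90),(25,45),(0,15)):
    q=P[B&(P[...,2]>lo)&(P[...,2]<hi)][:,:2]
    r=cv2.minAreaRect(q.astype(np.float32));print('bin',lo,hi,len(q),np.round(r[0],1),np.round(r[1],1),r[2],q.min(0),q.max(0))
    # corners of mat
M=(I.max(-1)-I.min(-1)<25)&(abs(P[...,2])<8)&(I.max(-1)>60);M[:165]=0;M[290:]=0;M[:,:110]=0;M[:,280:]=0
print('mat',cv2.minAreaRect(P[M][:,:2].astype(np.float32)))
S=(I.min(-1)>140)&(P[...,2]>-5);S[:120]=0;S[182:]=0;S[:,:225]=0;S[:,255:]=0
q=P[S];print('spanner',q.min(0),q.max(0))
im=cv2.resize(z['I'][120:285,110:410],None,fx=2.6,fy=2.6,interpolation=cv2.INTER_CUBIC);cv2.imwrite('pics/crop.png',im)
```

```text
mat z 9.879703304723819 bench z [3.74122254e+02 2.51112556e+02 1.56985303e-01]
4 c [529.4 111.2] size [375.   58.8] yaw -0.577 259 zmax 1097.1747827141817 core c [nan nan]
3 c [529.1  18.5] size [266.1  51.7] yaw -1.398 221 zmax 1097.1747827141817 core c [nan nan]
2 c [455.2 112.8] size [300.5  47.5] yaw -0.197 272 zmax 1097.1747827141817 core c [483.6 237.1]
1 c [456.9   7.3] size [119.1  56.4] yaw -0.53 241 zmax 1097.1747827141817 core c [474.5  35.9]
bin 60 90 718 [ 536.6 -270.1] [162.7 178. ] 87.43556213378906 [ 444.23415631 -355.20922115] [ 628.67501666 -185.89363697]
bin 25 45 225 [ 497.2 -267.8] [162.1 174.3] 86.5346908569336 [ 405.56660881 -346.07195852] [ 588.97939242 -183.97980911]
bin 0 15 4205 [ 517.4 -274.6] [143.2 200.4] 86.3313980102539 [ 416.12448203 -350.23830582] [ 620.79754734 -196.72753887]
mat ((561.947021484375, 140.95765686035156), (267.2156066894531, 338.3397216796875), 2.2197256088256836)
spanner [402.47007523 -29.8811114   -4.87055929] [ 824.15392811   55.24329126 1097.17478271]<stdin>:12: RuntimeWarning: Mean of empty slice.
  ret = um.true_divide(
```

View pics/crop.png

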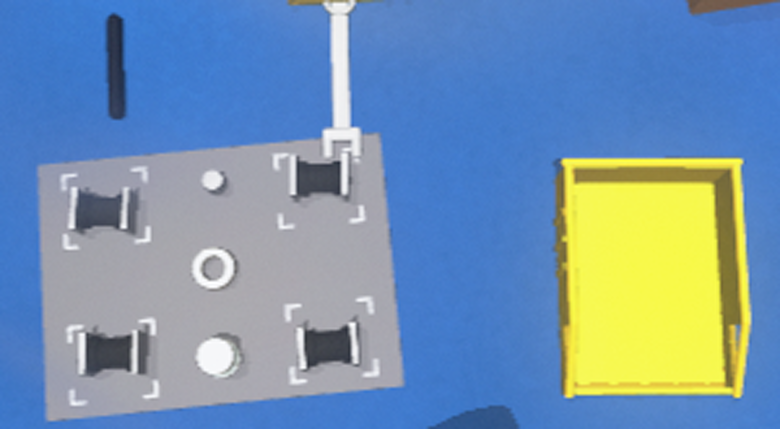

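Run:
```python
from h import *
z=np.load('top.npz');P,I=z['P'],z['I'].astype(int);ok=(z['D']>0)
Z=np.where(ok,P[...,2],-99)
print('mat z',np.median(Z[215:245,165:180]))
for n,(u,v) in {4:(149,201),3:(233,188),2:(152,256),1:(236,253)}.items():
    s=np.zeros(Z.shape,bool); s[v-17:v+18,u-20:u+21]=1
    q=P[s&(Z>22)]; zz=q[:,2]
    dark=s&(I.max(-1)<75)&(Z>20)
    top=q[zz>np.percentile(zz,97)-8][:,:2]
    r=cv2.minAreaRect(q[:,:2].astype(np.float32)); b=cv2.boxPoints(r)
    e=[b[1]-b[0],b[2]-b[1]]; l=max(e,key=np.linalg.norm); l=l*np.sign(l[1])
    print(n,'c',np.round(r[0],1),'size',np.round(r[1],1),'yaw',round(float(np.arctan2(-l[0],l[1])),3),len(q),'zmax',zz.max(),'mean',q.mean(0).round(1),'core',P[dark].mean(0).round(1))
M=(I.max(-1)-I.min(-1)<25)&ok&(abs(Z)<8)&(I.max(-1)>60);M[:165]=0;M[290:]=0;M[:,:110]=0;M[:,280:]=0
print('mat',cv2.minAreaRect(P[M][:,:2].astype(np.float32)))
S=(I.min(-1)>140)&(Z>-5);S[:130]=0;S[184:]=0;S[:,:225]=0;S[:,255:]=0
q=P[S];print('spanner',q.min(0),q.max(0),np.percentile(q[:,2],[10,50,90]))
```

```text
mat z 2.7062152269660373
4 c [616.2 243.3] size [55.2 40.2] yaw -0.082 317 zmax 45.66835595187922 mean [614.4 243.2  35.9] core [nan nan nan]
3 c [636.1  34.4] size [52.5 40.4] yaw -0.047 284 zmax 45.65913080888413 mean [634.6  35.1  35.9] core [nan nan nan]
2 c [479.5 235.1] size [54.1 39.2] yaw -0.018 338 zmax 45.49715233976258 mean [479.2 235.3  36. ] core [483.6 237.1  34.5]
1 c [473.2  33. ] size [37.9 53.9] yaw 0.038 302 zmax 46.954021469917734 mean [473.4  33.2  36.1] core [474.5  35.9  33.9]
mat ((561.947021484375, 140.95765686035156), (267.2156066894531, 338.3397216796875), 2.2197256088256836)
spanner [644.03699109 -20.550792    -4.87055929] [797.81691477  55.24329126  44.66496289] [0.3121204  5.06096074 8.77732324]<stdin>:12: RuntimeWarning: Mean of empty slice.
  ret = um.true_divide(
```

```bash
cat >> h.py <<'E'
PL={1:(473.5,33.2,26,.02),2:(479.5,235.2,26,-.03),3:(632,34.7,29,-.02),4:(615.5,243.2,26,-.065)}
def q(yaw): return [0,np.cos(yaw/2),np.sin(yaw/2),0]
def say(t):
    s=bot.read_state(); print(t,round(s['clock'],2),np.round(s['ee_pos'],1),'w',round(s['grip_width'],1),'f',round(s['grip_force'],1),np.round(s['ft_force'],1))
    return s
def probe(n):
    x,y,z,a=PL[n]
    bot.move_to([x,y,130],q(a)); bot.servo_line([x,y,z],speed=100,until_force=15); say(f'down{n}')
    bot.move_gripper(62); bot.move_gripper(30,20); bot.dwell(.3)
    s=say(f'pinch{n}'); return s['grip_width']
def leave(n):
    x,y,z,a=PL[n]
    bot.move_gripper(80); bot.servo_line([x,y,130],speed=150)
def tobin(n,dx):
    x,y,z,a=PL[n]
    bot.servo_line([x,y,140],speed=120); say('lift')
    bx,by=518+dx,-273; bot.move_to([bx,by,140],q(-.06)); say('over')
    bot.servo_line([bx,by,36],speed=100,until_force=15); say('low')
    bot.move_gripper(66); bot.dwell(.2); bot.servo_line([bx,by,140],speed=150); bot.move_gripper(85)
E
python3 - <<'E'
from h import *
x,y,z,a=PL[1]
print(bot.ik([x,y,z],q(a)),bot.ik([518,-273,36],q(-.06)),bot.ik([615,243,26],q(-.06)))
w=probe(1)
if w>49: leave(1)
say('end')
E
```

```text
[-7.18244052e-03  4.64048323e-01  1.90401858e+00 -4.44089210e-16
  7.73525752e-01  1.54361389e+00] [-5.47582274e-01  6.33289086e-01  1.58137254e+00 -4.44089210e-16
  9.26931025e-01  1.08321405e+00] [ 3.20917507e-01  7.86558411e-01  1.33489253e+00 -4.44089210e-16
  1.02014172e+00  1.95171383e+00]
down1 3.47 [473.8  33.2  26.5] w 85.4 f 0.0 [ 0.1  0.3 -0. ]
pinch1 4.47 [474.2  33.2  26.9] w 45.0 f 18.7 [-2.5 -0.  10.6]
end 4.47 [474.2  33.2  26.9] w 45.0 f 18.7 [-2.5 -0.  10.6]
```

Run:
```python
from h import *
tobin(1,-42)
w=probe(2)
if w>49: leave(2)
say('end')
c=cam('top');cv2.imwrite('pics/t2.png',c['image'])
```

```text
lift 5.58 [473.1  33.2 139.3] w 40.6 f 21.3 [-0.6 -0.1 -1.6]
over 6.74 [ 476.2 -272.   139.8] w 41.4 f 21.3 [-0.2  0.1 -1.6]
low 7.93 [ 476.3 -273.2   36.6] w 41.2 f 21.3 [-0.3  1.  -2.3]
down2 12.71 [479.8 235.4  26.6] w 85.1 f 0.0 [ 0.1  0.4 -0.7]
pinch2 13.7 [480.2 235.4  27.1] w 44.1 f 18.7 [-1.6 -1.4 11.7]
end 13.7 [480.2 235.4  27.1] w 44.1 f 18.7 [-1.6 -1.4 11.7]
```

View pics/t2.png

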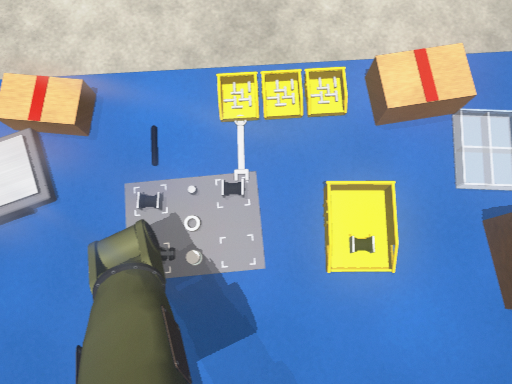

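The picture shows the first buffer standing in the big bin at (362,244). The spanner, jar, roll and coupler haven't moved. Buffer 2 also gave about 10 mm, so it is the second soft one.

Run:
```python
from h import *
tobin(2,42)
bot.move_to([300,-380,250],q(-.3)); say('end')
c=cam('top');cv2.imwrite('pics/t3.png',c['image'])
```

```text
lift 14.85 [479.1 235.  139.2] w 41.0 f 21.3 [-1.   0.7 -1.7]
over 16.72 [ 560.4 -272.   140. ] w 41.2 f 21.3 [ 0.4  0.3 -1.9]
low 17.91 [ 560.4 -273.2   36.8] w 41.2 f 21.3 [-0.1 -0.2 -1.4]
end 20.81 [ 300.7 -379.8  249.6] w 84.9 f 0.0 [-0.2 -0.2 -0.3]
```

View pics/t3.png

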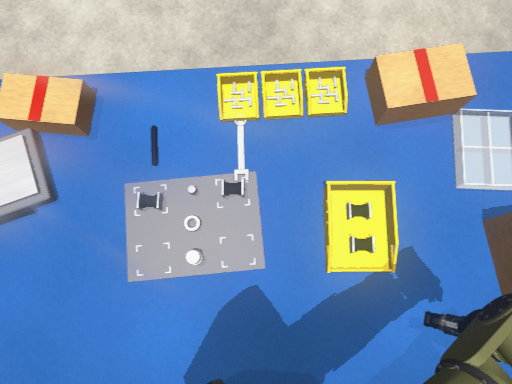

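Both soft buffers stand in the bin, at (358,211) and (362,244). The firm ones at (149,201) and (233,188) and the other things on the bench haven't moved.

```bash
python3 -c "
from rig import bot
print(bot.finish_job())"
```

```text
the job is handed in; nothing more can be done
None
```

I put the buffers from places 1 and 2 in the big bin and handed the job in after about 21 s; both had given about 10 mm at a 20 N pinch, while places 3 and 4 were left untouched and taken as firm without squeezing, since only two are soft.

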